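# Seal the oats container left open on the pantry worktop

## Robot

A 6-joint arm with a two-finger parallel gripper is mounted at the origin on a cart in front of the work surface, level with it; the furniture and walls round the work are solid. World frame = base frame: x ahead of the robot, y to its left, z up, the work surface at z = 0. Lengths are in m, angles in rad, forces in N, time in s.
With the tool pointing down it reaches from about 0.2 to 0.875 m from the base axis. Payload 3.4 kg.
Tool frame: the origin (TCP) lies at the very end of the fingers, on their centre line; the grasp point (between the pads) lies 19 mm behind it; z points along the fingers, y is the line along which they close (so a half turn about z gives the same grasp; the last joint's range is limited). The gripper opens to 94 mm and grips with 3 to 60 N. Pads are 16 mm wide; open, the fingers measure 119 mm over their backs; the gripper's body (75 mm by 177 mm) begins 78 mm behind the grasp point.
Start: joints at [1.007, 0.276, 1.505, -0, 1.361, -0.121], TCP at [0.246, 0.52, 0.205] pointing down, gripper open.
Joint ranges: [-2.89, 2.89], [-0.75, 2.08], [0.22, 2.7], [-1.18, 4.32], [0.11, 2.71], [-2.7, 2.7]. Speed limits (rad/s): [2.57, 2.57, 3.14, 3.14, 3.14, 3.14].

## Interface

Orientations are given as a unit quaternion [x, y, z, w].
In Python, from station import read_state, viewer, workorder gives the robot as it stands.
- The arm moves only by the tool pendant, called after "Emit:" by a JSON object that holds its "method" and its "body". Schema: {"type":"object","properties":{"deltas":{"type":"array","items":{"type":"array","items":{"type":"array","items":{"type":"number"},"minItems":6,"maxItems":6},"minItems":1,"maxItems":5},"minItems":1,"maxItems":1},"finger_gap":{"type":"number"},"squeeze":{"type":"number"},"only":{"type":"string"},"quiet":{"type":"boolean"},"lines":{"type":"string"}},"required":["deltas"],"additionalProperties":false}. deltas is a list that holds a single list of rows (three levels of brackets), with 1 to 5 rows, each of 6 numbers: dx, dy, dz in m, then a rotation vector rx, ry, rz in rad; each row shifts and turns the commanded pose from where the row before left it, along the tool's axes as they then stand; what a row does not reach is not made up. A row lasts 1/8 s, in which the tool goes at most 0.0625 m and 0.188 rad, less where a joint would pass 70% of its speed; a pose out of reach is approached as far as the arm can. finger_gap is the opening from 0.0 (shut) to 1.0 (fully open), set as the call begins (left out keeps the last). The fingers move at their own pace and stop on an object; squeeze is the grip in N (left out, the last holds). Time passes only in rows, so rows that do not move let the fingers close. The tool returns the time, the measured TCP pose, the force, the opening and the grip force at its end. only (a regular expression) keeps the lines of the reply that match it, lines (a string "A,B") keeps lines A to B, and quiet returns only ok. Input that does not fit is refused with a message, and nothing moves.
- read_state(): the state, without advancing time (a new reading comes with each control period).
- viewer.capture(name): name is "side" or "top"; returns a dict with "color" (480x640x3 uint8, red, green, blue), "z_map" (480x640 float32, m along the optical axis (not along the pixel's ray), 0 where there is no reading), "vfov" (degrees; the focal length in pixels is half the picture's height over the tangent of half this angle, whatever the lens; pixels are square), "cx", "cy" (the principal point, pixels), "T" (4x4, takes a point from camera to world coordinates). Camera axes: x right, y down, z forward; pixel columns grow to the right and rows downward; lengths in m; the calibration is good to about 2 mm. A picture is of the moment at which its call begins.
- workorder.job_done(): hands the job in; it is judged then, once.
The state is a dict: "t": time; "q": joint angles; "qvel": joint speeds; "tau": joint torques, N m; "tool_pos": TCP position; "tool_rot": TCP orientation; "force": force on the tool from outside, world axes, zero at the start; "ft_torque": the same for the moment, N m; "grip_width": opening from 0.0 (shut) to 1.0 (fully open); "grasp_force": force on a finger pad.
Only numpy, scipy, OpenCV 4.12 (cv2) and the standard library are available. Lean on these libraries where they do the work, as an engineer would, in place of code of your own. Each camera call takes 0.05 s, during which the arm holds its last target. There are 200 camera calls.

## Task

The container of oats, the one with the orange pour flap and orange button, was left open after filling: tip its flap fully shut with the fingertips and press its raised button all the way down so that it is airtight, then draw the hand away. Touch it gently and do not lift it, tip it or shove it along. The empty container with the green flap is left open to dry: leave it, the closed blue one and everything else on the worktop just as they stand.

Things in the scene. Friction and masses are not known exactly. Their poses are not given: they have to be found in the camera images.
- oats_bin: Container to be sealed: clear box 146 x 96 mm, white lid 154 (its x) x 104 mm (its y), lid top 170 mm above the worktop; orange flap and button, pale brown oats inside. About 0.9 kg, standing loose. Origin: centre of its underside; z up, -x its front, where the pour opening is (towards the robot at yaw 0).
- oats_bin_flap (a joint): Orange pour flap, 54 mm wide, 6 mm thick, 73 mm from hinge to free edge. Hinge line along the container's y, at x = -10 mm and 173 mm above the worktop. 0 = shut, flat on the lid's front half (upper face 176 mm above the worktop); grows as it swings up and back: 1.57 upright, 1.9 the stop, leaning back towards the button. Stiff hinge (0.02 N m): it stays wherever it is left.
- oats_bin_flap_tip (a point): Middle of the free edge of the orange flap, 73 mm from its hinge, at mid thickness.
- oats_bin_button (a joint): Orange round seal button, 43 mm across, 41 mm behind (+x) the centre of the container. Height in m above its sealed position: 0.012 fully raised (unsealed), 0 all the way down (sealed; its top then stands 3.6 mm above the lid). It slides straight down against a friction of about 4 N and stays where it is left.
- oats_bin_button_top (a point): Centre of the orange button's top face.
- drying_bin: Empty container of the same shape and size as the oats container, with green flap and green button, flap open and button raised; it is to stay so. Origin: centre of its underside.
- drying_bin_flap (a joint): Green flap of the empty container: 0 shut, grows as it opens, at most 1.9.
- drying_bin_button (a joint): Green button of the empty container: height in m above its sealed position, at most 0.012.
- low_bin: Lower container with the same lid, lid top 130 mm above the worktop; blue flap and blue button, both closed; to be left alone. Origin: centre of its underside.
- low_bin_flap (a joint): Blue flap of the low container: 0 shut (as it stands).
- low_bin_button (a joint): Blue button of the low container: height in m above its sealed position, 0 (as it stands).
- funnel: Steel funnel standing on its 91 mm mouth, 62 mm high, loose, to the right; leave alone. Origin: centre of its underside.
- bowl: Small white pinch bowl, 68 mm across, 28 mm high, loose, to the right; leave alone. Origin: centre of its underside.
- timer: Round kitchen timer, black dial on a white base, 64 mm across, 58 mm high, loose, to the right; leave alone. Origin: centre of its underside.

How it is judged:
By the outcome, as a careful person would: the job done as asked, in the order asked, and still so for the second after the job is handed in, with the robot touching nothing.
It also fails if it takes over 42 s, if anything falls off the work surface, if the arm or the gripper's body presses on something with over 40 N, if the wrist force passes 120 N, or if a joint passes its speed limit or range.

## Working session

There is one attempt and no reset: what is moved stays moved. The work goes in short steps, Python scripts to look and compute and a tool call to move; the robot and the scene stay as the last step left them, time stands still between calls to the robot, and variables do not carry over. Pictures are saved under pics/ and viewed, at most 10 in all, crops included, and the job is handed in when it is done.

```bash
mkdir -p pics; cat > h.py <<'E'
import numpy as np, cv2, pickle
from station import read_state, viewer, workorder
def cap(n,tag):
    c=viewer.capture(n); pickle.dump(c,open(f'pics/{tag}.pkl','wb'))
    cv2.imwrite(f'pics/{tag}.png',c['color'][:,:,::-1]); return c
def load(tag): return pickle.load(open(f'pics/{tag}.pkl','rb'))
def cloud(c):
    f=240/np.tan(np.radians(c['vfov'])/2); v,u=np.mgrid[:480,:640]; z=c['z_map']
    p=np.stack([(u-c['cx'])/f*z,(v-c['cy'])/f*z,z,np.ones_like(z)],-1)@c['T'].T
    return p[...,:3]
E
python3 - <<'E'
from h import *
for n in('side','top'):
    c=cap(n,n+'0'); print(n,c['vfov'],c['cx'],c['cy'],np.round(c['T'],3).tolist())
s=read_state();print(s['t'],s['tool_pos'],s['tool_rot'],s['force'],s['grip_width'])
E
```

```text
side 50.64071858688459 318.09555995271535 239.924550318803 [[0.341, -0.664, 0.665, -0.253], [-0.94, -0.241, 0.241, -0.318], [0.0, -0.707, -0.707, 0.956], [0.0, 0.0, 0.0, 1.0]]
top 45.08626346557073 323.6585930856178 246.99555497906243 [[-0.006, -0.995, 0.104, 0.368], [-1.0, 0.004, -0.018, -0.022], [0.018, -0.104, -0.994, 1.559], [0.0, 0.0, 0.0, 1.0]]
0.1 [0.24610627 0.51913124 0.20472399] [ 2.19605306e-01  9.75588482e-01 -7.39656306e-04 -2.76596580e-04] [-0.10915743 -0.25675361 -0.02393743] 1.00105322531853
```

View pics/side0.png

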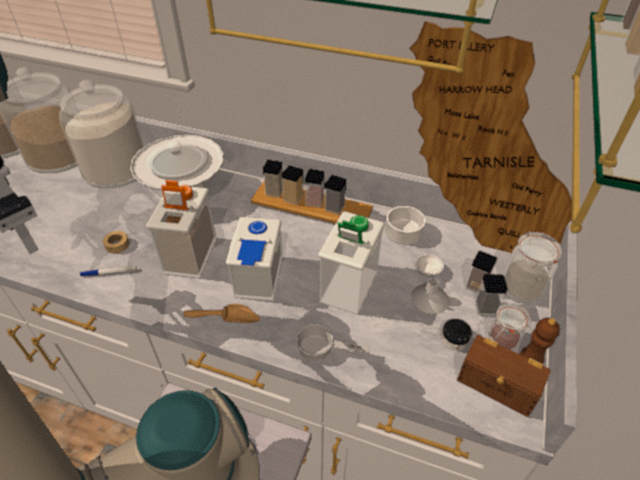

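View pics/top0.png

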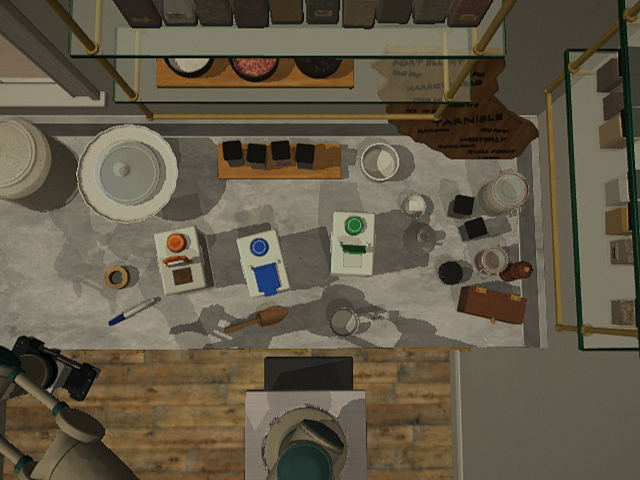

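The oats bin is at about (180,262) in the top view and (180,215) in the side view. Its orange flap stands near upright in front of the raised button, and the blue bin is to its right. Next I'll measure.

```bash
python3 - <<'E'
from h import *
ims=[]
for n,(a,b,cc,d) in (('side',(165,290,130,230)),('top',(220,310,140,220))):
    c=load(n+'0');P=cloud(c);hsv=cv2.cvtColor(c['color'],cv2.COLOR_RGB2HSV)
    roi=np.zeros((480,640),bool);roi[a:b,cc:d]=1
    H,S,V=[hsv[...,i].astype(int) for i in range(3)]
    o=roi&(H<16)&(S>170)&(V>110)&(P[...,2]>.15)
    k,l=cv2.connectedComponents(o.astype(np.uint8))
    for i in range(1,k):
        q=P[l==i]
        if len(q)>8: print(n,'orange',len(q),np.argwhere(l==i).mean(0).round(1),'mean',q.mean(0).round(4),'min',q.min(0).round(4),'max',q.max(0).round(4))
    w=roi&(S<60)&(V>120)&(abs(P[...,2]-.170)<.008)
    q=P[w];
    # robust: rectangle of lid
    r=cv2.minAreaRect(q[:,:2].astype(np.float32)*1000);print(n,'lid',len(q),np.median(q[:,2]),r)
    ims.append(cv2.resize(c['color'][a:b,cc:d,::-1],(400,500)))
cv2.imwrite('pics/z0.png',np.hstack(ims))
P=cloud(load('top0'))
for nm,(v,u) in dict(shelf=(90,300),shelf2=(110,300),edge=(118,150),dome=(170,120),plate=(200,140),spice=(150,232),blue=(280,265),bl=(246,260),gr=(225,355)).items(): print(nm,P[v,u].round(3))
E
```

```text
side orange 336 [193.3 177.4] mean [0.4848 0.2932 0.207 ] min [0.4657 0.2684 0.1698] max [0.5384 0.3238 0.2463]
side lid 1085 0.16967013431607503 ((482.6063537597656, 297.43975830078125), (154.37757873535156, 104.68231964111328), 11.267586708068848)
top orange 196 [242.1 175. ] mean [0.5247 0.3062 0.1856] min [0.5052 0.2862 0.1674] max [0.5443 0.3282 0.1949]
top orange 37 [258.5 169.4] mean [0.481  0.3055 0.2387] min [0.4746 0.2867 0.1738] max [0.4861 0.3365 0.2493]
top lid 1575 0.17038116911437506 ((485.3388671875, 299.21832275390625), (152.33294677734375, 107.8172607421875), 10.727845191955566)
shelf [ 0.74  -0.001  0.598]
shelf2 [0.862 0.009 0.148]
edge [0.725 0.284 0.494]
dome [0.704 0.447 0.169]
plate [0.639 0.411 0.121]
spice [0.768 0.183 0.117]
blue [0.436 0.096 0.138]
bl [0.52  0.109 0.131]
gr [ 0.565 -0.124  0.182]
```

View pics/z0.png

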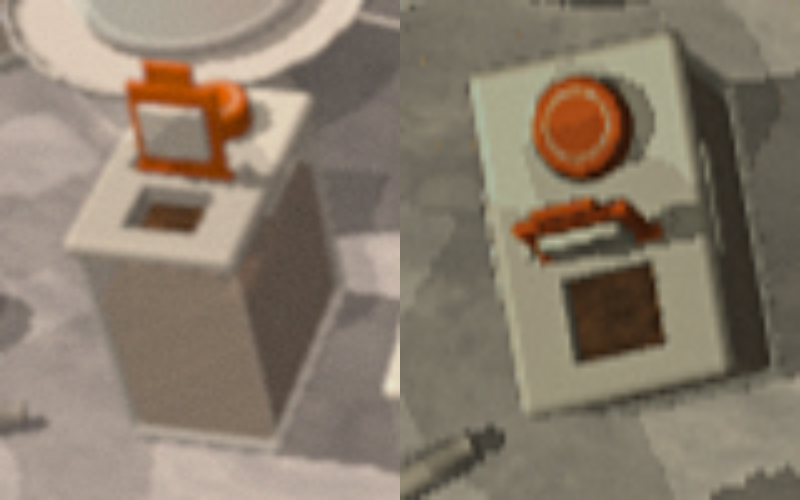

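```bash
cat >> h.py <<'E'
YAW=np.radians(11.0); C=np.array([.484,.2985]); ex=np.array([np.cos(YAW),np.sin(YAW)]); ey=np.array([-ex[1],ex[0]])
def tobin(p): d=np.asarray(p)[...,:2]-C; return np.stack([d@ex,d@ey,np.asarray(p)[...,2]],-1)
def frombin(x,y,z): return np.r_[C+x*ex+y*ey,z]
def delta(target):  # tool-axis shift to bin-frame target
    from scipy.spatial.transform import Rotation as R
    s=read_state();r=R.from_quat(s['tool_rot']);t=frombin(*target)
    print('tool bin',tobin(s['tool_pos']).round(4),'d_tool',r.inv().apply(t-s['tool_pos']).round(4),'F',np.round(s['force'],2),'t',round(s['t'],2))
    X=r.as_matrix(); want=np.r_[-ex,0]; print('xang err deg',np.degrees(np.arctan2(X[1,0],X[0,0])-np.arctan2(want[1],want[0])).round(2),'tilt z',X[:,2].round(4))
E
python3 - <<'E'
from h import *
for n,(a,b,cc,d) in (('side',(165,290,130,230)),('top',(220,310,140,220))):
    c=load(n+'0');P=tobin(cloud(c));hsv=cv2.cvtColor(c['color'],cv2.COLOR_RGB2HSV)
    m=np.zeros((480,640),bool);m[a:b,cc:d]=1
    q=P[m&(P[...,2]>.192)&(P[...,0]<.03)&(P[...,0]>-.04)]
    k=np.polyfit(q[:,2],q[:,0],1); print(n,len(q),'y',q[:,1].min(),q[:,1].max(),'slope dx/dz',k,'ang',90+np.degrees(np.arctan(k[0])))
    for z in np.arange(.195,.26,.01):
        w=q[abs(q[:,2]-z)<.005]
        if len(w): print(z.round(3),len(w),np.percentile(w[:,0],[5,50,95]).round(4),np.percentile(w[:,1],[2,98]).round(4))
    hi=q[q[:,2]>.238];print('tip',hi.mean(0),hi[:,0].min(),hi[:,0].max())
    o=m&(hsv[...,0]<16)&(hsv[...,1]>170)&(P[...,0]>.018)&(P[...,2]>.18);print('button',P[o].mean(0),P[o].min(0),P[o].max(0))
delta((.02,0,.3))
E
```

```text
side 453 y -0.028575669933186113 0.027051687660238005 slope dx/dz [ 0.25350575 -0.06405384] ang 104.22513596687294
0.195 67 [-0.0174 -0.014  -0.0074] [-0.0255  0.0259]
0.205 80 [-0.0172 -0.0135 -0.0069] [-0.0249  0.0262]
0.215 100 [-0.0157 -0.0115 -0.005 ] [-0.0261  0.0242]
0.225 102 [-0.0127 -0.006  -0.003 ] [-0.0265  0.0255]
0.235 68 [-0.0081 -0.0041 -0.0006] [-0.0228  0.0207]
0.245 36 [-0.005  -0.0022  0.0015] [-0.0139  0.013 ]
tip [-0.0024113  -0.00050504  0.24252269] -0.007794453751542537 0.0031641468811179456
button [ 0.03861452 -0.01131094  0.18447192] [ 0.02528407 -0.01971606  0.18029194] [0.05515491 0.00565961 0.1886843 ]
top 218 y -0.028146080792379822 0.025917911810406494 slope dx/dz [ 0.22295338 -0.05547534] ang 102.56872238432885
0.195 25 [-0.0148 -0.0135  0.0183] [-0.0262  0.0206]
0.205 21 [-0.0142 -0.0124 -0.0062] [-0.0243  0.0149]
0.215 46 [-0.0125 -0.0084 -0.0049] [-0.0273  0.0233]
0.225 53 [-0.0114 -0.0054  0.0005] [-0.0272  0.0248]
0.235 36 [-0.0046 -0.003   0.0003] [-0.0248  0.0231]
0.245 36 [-0.0024 -0.0003  0.0026] [-0.0142  0.0131]
0.255 1 [0.0008 0.0008 0.0008] [-0.0045 -0.0045]
tip [-2.10772632e-04 -5.23327499e-04  2.45206844e-01] -0.002660993744751314 0.0026428775671516226
button [ 0.04163753 -0.00111068  0.18576214] [ 0.02128379 -0.0214608   0.18009923] [0.06166347 0.01947677 0.19494056]
tool bin [-0.1914  0.262   0.2047] d_tool [-0.3256 -0.0857 -0.0952] F [-0.11 -0.26 -0.02] t 0.1
xang err deg 323.63 tilt z [-9.0e-04 -1.3e-03 -1.0e+00]
```

Emit:
{"method": "pendant", "body": {"deltas": [[[0, 0, -0.03, 0, 0, -0.16], [0, 0, -0.03, 0, 0, -0.16], [0, 0, -0.03, 0, 0, -0.16], [0, 0, -0.01, 0, 0, -0.155], [0, 0, 0, 0, 0, 0]]], "finger_gap": 0.0}}

```text
t: 0.72
tool_pos: [0.2465, 0.5198, 0.306]
tool_rot: [-0.095, 0.995, 0.0, 0.0]
force: [-0.0, -0.5, 0.0]
grip_width: 0.506
grasp_force: 0.0
```

```bash
python3 -c "
from h import *
delta((.02,0,.3))"
```

```text
tool bin [-0.1909  0.2625  0.306 ] d_tool [-0.2113 -0.2622  0.0059] F [-0.02 -0.53  0.02] t 0.72
xang err deg -0.09 tilt z [ 7.e-04  1.e-03 -1.e+00]
```

Emit:
{"method": "pendant", "body": {"deltas": [[[-0.03, -0.0375, 0, 0, 0, 0], [-0.03, -0.0375, 0, 0, 0, 0], [-0.03, -0.0375, 0, 0, 0, 0], [-0.03, -0.0375, 0, 0, 0, 0], [-0.03, -0.0375, 0, 0, 0, 0]]]}}

```text
t: 1.35
tool_pos: [0.43, 0.3628, 0.3042]
tool_rot: [-0.095, 0.996, -0.0, -0.001]
force: [-0.2, 0.2, -0.0]
grip_width: 0.006
grasp_force: 0.0
```

Emit:
{"method": "pendant", "body": {"deltas": [[[-0.03, -0.0375, 0, 0, 0, 0], [-0.03, -0.0372, 0, 0, 0, 0], [0, 0, 0, 0, 0, 0], [0, 0, 0, 0, 0, 0]]]}}

```text
t: 1.85
tool_pos: [0.5019, 0.3023, 0.3044]
tool_rot: [-0.095, 0.995, 0.0, -0.001]
force: [0.1, 0.2, 0.3]
grip_width: 0.006
grasp_force: 0.0
```

```bash
python3 -c "
from h import *
delta((.02,0,.3))"
```

```text
tool bin [1.830e-02 3.000e-04 3.044e-01] d_tool [-0.0017 -0.0003  0.0044] F [0.06 0.17 0.25] t 1.85
xang err deg -0.1 tilt z [-2.4e-03 -1.0e-04 -1.0e+00]
```

Emit:
{"method": "pendant", "body": {"deltas": [[[-0.002, 0, 0.02, 0, 0, 0], [0, 0, 0.02, 0, 0, 0], [0, 0, 0.005, 0, 0, 0], [0, 0, 0, 0, 0, 0]]]}}

```text
t: 2.35
tool_pos: [0.5038, 0.3034, 0.2606]
tool_rot: [-0.096, 0.995, 0.0, -0.0]
force: [0.5, 0.3, 0.6]
grip_width: 0.008
grasp_force: 0.0
```

```bash
python3 - <<'E'
from h import *
delta((.02,0,.225))
c=cap('side','s1');d=cap('top','t1')
cv2.imwrite('pics/z1.png',np.hstack([cv2.resize(x['color'][a:a+100,b:b+100,::-1],(400,400),interpolation=cv2.INTER_CUBIC) for x,a,b in((c,135,130),(d,210,130))]))
E
```

```text
tool bin [0.0204 0.001  0.2606] d_tool [ 0.0004 -0.0011  0.0356] F [0.48 0.32 0.57] t 2.35
xang err deg 0.07 tilt z [-3.e-04  2.e-04 -1.e+00]
```

View pics/z1.png

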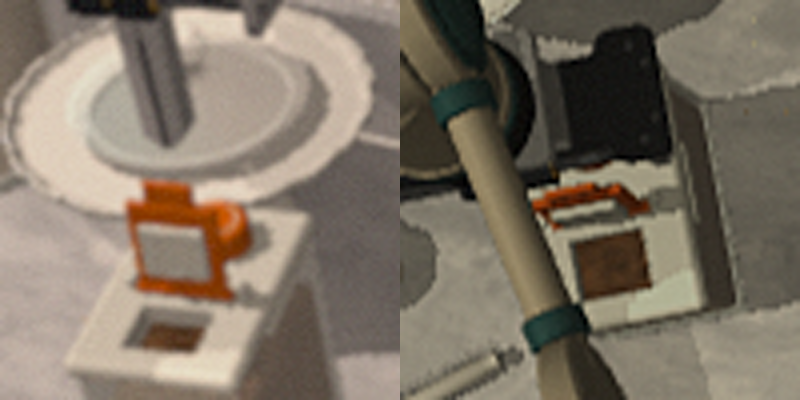

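Emit:
{"method": "pendant", "body": {"deltas": [[[0, -0.001, 0.02, 0, 0, 0], [0, 0, 0.013, 0, 0, 0], [0, 0, 0, 0, 0, 0]]]}}

```text
t: 2.82
tool_pos: [0.5043, 0.3015, 0.2268]
tool_rot: [-0.096, 0.995, -0.0, -0.001]
force: [-0.1, 0.0, -0.3]
grip_width: 0.006
grasp_force: 0.0
```

Emit:
{"method": "pendant", "body": {"deltas": [[[0.006, 0, 0, 0, 0, 0], [0.006, 0, 0, 0, 0, 0], [0.006, 0, 0, 0, 0, 0], [0.006, 0, 0, 0, 0, 0], [0, 0, 0, 0, 0, 0]]]}}

```text
t: 3.45
tool_pos: [0.4806, 0.2971, 0.2277]
tool_rot: [-0.096, 0.995, 0.0, 0.0]
force: [0.3, 0.6, -0.1]
grip_width: 0.004
grasp_force: 0.0
```

```bash
python3 -c "
from h import *
delta((-.027,0,.222))"
```

```text
tool bin [-0.0036 -0.0008  0.2277] d_tool [0.0234 0.0008 0.0057] F [ 0.32  0.6  -0.14] t 3.45
xang err deg 0.03 tilt z [ 0.e+00  1.e-04 -1.e+00]
```

Emit:
{"method": "pendant", "body": {"deltas": [[[0.008, 0, 0.001, 0, 0, 0], [0.008, 0, 0.002, 0, 0, 0], [0.0075, 0.001, 0.003, 0, 0, 0], [0.008, 0, 0.005, 0, 0, 0], [0.007, 0, 0.006, 0, 0, 0]]]}}

```text
t: 4.08
tool_pos: [0.4426, 0.2907, 0.2101]
tool_rot: [-0.096, 0.995, 0.0, -0.0]
force: [0.4, -0.3, -1.2]
grip_width: 0.002
grasp_force: 0.2
```

```bash
python3 - <<'E'
from h import *
delta((-.053,0,.195))
c=cap('side','s2')
cv2.imwrite('pics/z2.png',cv2.resize(c['color'][145:245,120:240,::-1],(600,500),interpolation=cv2.INTER_CUBIC))
E
```

```text
tool bin [-4.220e-02  2.000e-04  2.101e-01] d_tool [ 0.0108 -0.0002  0.0151] F [ 0.4  -0.33 -1.17] t 4.08
xang err deg 0.02 tilt z [-0.e+00  2.e-04 -1.e+00]
```

View pics/z2.png

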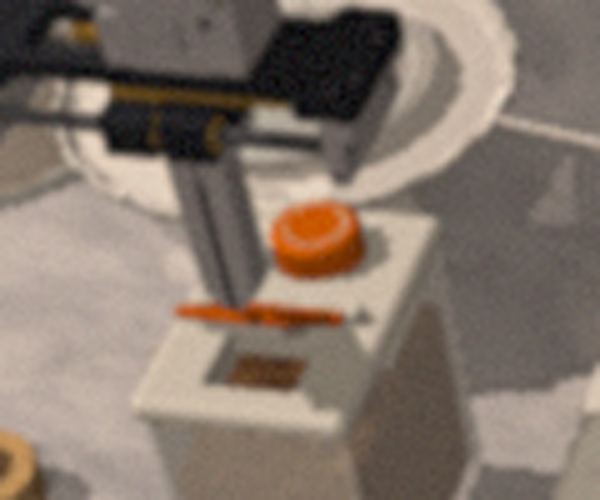

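The flap (at about (260,315) in the crop) is now tilted forward, edge-on to the camera, with the fingers on its upper face. I'll carry on down the arc.

Emit:
{"method": "pendant", "body": {"deltas": [[[0.006, 0, 0.007, 0, 0, 0], [0.005, 0, 0.008, 0, 0, 0], [0.003, 0, 0.007, 0, 0, 0], [0.001, 0, 0.005, 0, 0, 0], [0, 0, 0.003, 0, 0, 0]]]}}

```text
t: 4.75
tool_pos: [0.4283, 0.2878, 0.1801]
tool_rot: [-0.096, 0.995, -0.0, -0.0]
force: [0.7, -0.2, -0.3]
grip_width: 0.007
grasp_force: 0.1
```

```bash
python3 -c "
from h import *
delta((-.057,0,.176))"
```

```text
tool bin [-5.680e-02  1.000e-04  1.801e-01] d_tool [ 0.0002 -0.0001  0.0041] F [ 0.7  -0.24 -0.27] t 4.75
xang err deg 0.01 tilt z [-6.e-04 -2.e-04 -1.e+00]
```

Emit:
{"method": "pendant", "body": {"deltas": [[[0, 0, 0.002, 0, 0, 0], [0, 0, 0.0015, 0, 0, 0], [0, 0, 0.001, 0, 0, 0], [0, 0, 0, 0, 0, 0]]]}}

```text
t: 5.25
tool_pos: [0.4286, 0.2879, 0.1762]
tool_rot: [-0.096, 0.995, 0.0, 0.0]
force: [-1.1, 0.3, 1.2]
grip_width: 0.005
grasp_force: 0.7
```

Emit:
{"method": "pendant", "body": {"deltas": [[[0, 0, 0.001, 0, 0, 0], [0, 0, 0, 0, 0, 0]]]}}

```text
t: 5.5
tool_pos: [0.4286, 0.288, 0.176]
tool_rot: [-0.096, 0.995, 0.0, 0.0]
force: [-1.4, -1.8, 6.2]
grip_width: 0.006
grasp_force: 3.0
```

Emit:
{"method": "pendant", "body": {"deltas": [[[0, 0, 0.0005, 0, 0, 0], [0, 0, 0, 0, 0, 0], [0, 0, -0.02, 0, 0, 0], [0, 0, -0.02, 0, 0, 0]]]}}

```text
t: 6.0
tool_pos: [0.4285, 0.2879, 0.2147]
tool_rot: [-0.096, 0.995, -0.0, -0.0]
force: [0.2, -0.9, 0.3]
grip_width: 0.004
grasp_force: 0.0
```

Emit:
{"method": "pendant", "body": {"deltas": [[[-0.033, 0, 0, 0, 0, 0], [-0.033, 0, 0, 0, 0, 0], [-0.032, 0, 0, 0, 0, 0], [0, 0, 0, 0, 0, 0]]]}}

```text
t: 6.5
tool_pos: [0.5265, 0.3068, 0.2135]
tool_rot: [-0.095, 0.995, -0.0, 0.0]
force: [-1.5, -0.5, -0.5]
grip_width: 0.002
grasp_force: 0.0
```

```bash
python3 - <<'E'
from h import *
delta((.0415,-.0005,.19))
c=cap('side','s3')
cv2.imwrite('pics/z3.png',cv2.resize(c['color'][145:245,120:240,::-1],(600,500),interpolation=cv2.INTER_CUBIC))
P=tobin(cloud(c));hsv=cv2.cvtColor(c['color'],cv2.COLOR_RGB2HSV)
m=(hsv[...,0]<16)&(hsv[...,1]>170)&(hsv[...,2]>110)&(abs(P[...,1])<.06)&(P[...,0]>-.1)&(P[...,0]<-.015)&(P[...,2]>.165)
q=P[m];print(len(q),q.min(0),q.max(0),np.polyfit(q[:,0],q[:,2],1),np.median(q[:,2]))
w=(hsv[...,1]<60)&(hsv[...,2]>120)&(abs(P[...,2]-.170)<.005)&(abs(P[...,0])<.1)&(abs(P[...,1])<.07)
print(np.median(P[w][:,2]),P[w][:,:2].min(0),P[w][:,:2].max(0))
E
```

```text
tool bin [ 0.0433 -0.      0.2135] d_tool [ 0.0018 -0.0005  0.0235] F [-1.46 -0.49 -0.54] t 6.5
xang err deg -0.04 tilt z [ 0.e+00 -1.e-04 -1.e+00]
423 [-0.08437853 -0.02723546  0.17154   ] [-0.01522839  0.02671256  0.18088124] [-0.00132879  0.17595935] 0.1761106538110181
0.16998182388664473 [-0.07877965 -0.05171973] [0.07660305 0.05230504]
```

View pics/z3.png

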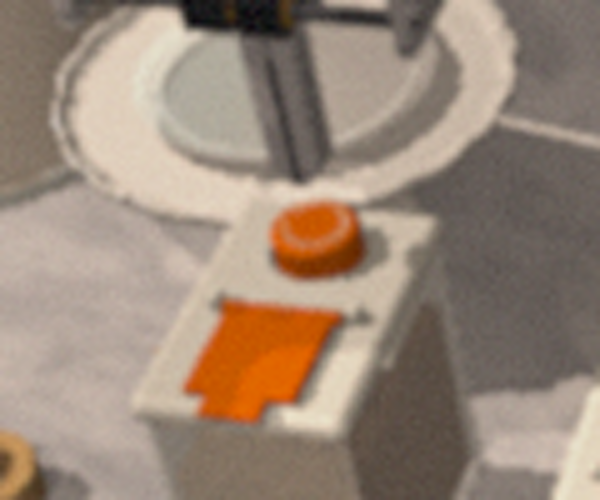

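The flap (crop about (265,360)) lies flat at 0.176 m and the bin hasn't moved. The fingers are above the button at (317,240), so I'll press it now.

Emit:
{"method": "pendant", "body": {"deltas": [[[0.0015, 0, 0.015, 0, 0, 0], [0, 0, 0.009, 0, 0, 0], [0, 0, 0.003, 0, 0, 0], [0, 0, 0.003, 0, 0, 0], [0, 0, 0, 0, 0, 0]]]}}

```text
t: 7.18
tool_pos: [0.5233, 0.3064, 0.1847]
tool_rot: [-0.096, 0.995, 0.0, 0.0]
force: [0.8, 0.1, -0.0]
grip_width: 0.003
grasp_force: 0.0
```

Emit:
{"method": "pendant", "body": {"deltas": [[[0, 0, 0.003, 0, 0, 0], [0, 0, 0.003, 0, 0, 0], [0, 0, 0.002, 0, 0, 0], [0, 0, 0.001, 0, 0, 0], [0, 0, 0, 0, 0, 0]]]}}

```text
t: 7.8
tool_pos: [0.5235, 0.3065, 0.1755]
tool_rot: [-0.096, 0.995, 0.0, 0.0]
force: [-0.7, 0.5, 2.6]
grip_width: 0.004
grasp_force: 1.4
```

Emit:
{"method": "pendant", "body": {"deltas": [[[0, 0, 0.001, 0, 0, 0], [0, 0, 0.001, 0, 0, 0], [0, 0, 0, 0, 0, 0]]]}}

```text
t: 8.18
tool_pos: [0.5235, 0.3065, 0.1734]
tool_rot: [-0.096, 0.995, 0.0, 0.0]
force: [1.6, 1.3, 3.2]
grip_width: 0.003
grasp_force: 1.5
```

Emit:
{"method": "pendant", "body": {"deltas": [[[0, 0, 0.001, 0, 0, 0], [0, 0, 0, 0, 0, 0]]]}}

```text
t: 8.43
tool_pos: [0.5235, 0.3065, 0.1732]
tool_rot: [-0.096, 0.995, 0.0, 0.001]
force: [0.7, 1.2, 5.7]
grip_width: 0.005
grasp_force: 3.1
```

Emit:
{"method": "pendant", "body": {"deltas": [[[0, 0, 0.001, 0, 0, 0], [0, 0, 0, 0, 0, 0], [0, 0, 0, 0, 0, 0]]]}}

```text
t: 8.8
tool_pos: [0.5235, 0.3065, 0.1732]
tool_rot: [-0.096, 0.995, 0.0, 0.001]
force: [-1.5, -0.9, 10.4]
grip_width: 0.008
grasp_force: 5.1
```

Bottomed out: 10 N with no further travel. I'll withdraw upward, then back to the left.

Emit:
{"method": "pendant", "body": {"deltas": [[[0, 0, -0.02, 0, 0, 0], [0, 0, -0.04, 0, 0, 0], [0, 0, -0.04, 0, 0, 0], [0, 0, -0.03, 0, 0, 0]]]}}

```text
t: 9.3
tool_pos: [0.5229, 0.306, 0.3022]
tool_rot: [-0.096, 0.995, -0.0, -0.0]
force: [-0.5, 0.4, -0.3]
grip_width: 0.004
grasp_force: 0.0
```

Emit:
{"method": "pendant", "body": {"deltas": [[[0.03, 0.037, 0, 0, 0, 0], [0.03, 0.037, 0, 0, 0, 0], [0.03, 0.037, 0, 0, 0, 0], [0.03, 0.037, 0, 0, 0, 0], [0.03, 0.037, 0, 0, 0, 0]]]}}

```text
t: 9.93
tool_pos: [0.339, 0.4594, 0.3004]
tool_rot: [-0.096, 0.995, -0.001, -0.001]
force: [-0.0, 0.5, 0.0]
grip_width: 0.005
grasp_force: 0.0
```

Emit:
{"method": "pendant", "body": {"deltas": [[[0.02, 0.02, 0, 0, 0, 0], [0, 0, 0, 0, 0, 0], [0, 0, 0, 0, 0, 0]]]}}

```text
t: 10.3
tool_pos: [0.3176, 0.4743, 0.3008]
tool_rot: [-0.096, 0.995, -0.001, -0.0]
force: [-0.2, 0.3, -0.1]
grip_width: 0.006
grasp_force: 0.0
```

```bash
python3 - <<'E'
from h import *
c=cap('side','s4');d=cap('top','t4')
cv2.imwrite('pics/z4.png',np.hstack([cv2.resize(x['color'][a:a+120,b:b+120,::-1],(400,400),interpolation=cv2.INTER_CUBIC) for x,a,b in((c,165,120),(d,200,130))]))
P=tobin(cloud(d));hsv=cv2.cvtColor(d['color'],cv2.COLOR_RGB2HSV)
o=(hsv[...,0]<16)&(hsv[...,1]>170)&(abs(P[...,1])<.05)&(abs(P[...,0])<.09)&(P[...,2]>.165)
for nm,s in(('button',o&(P[...,0]>.018)),('flap',o&(P[...,0]<-.012))): print(nm,P[s].mean(0).round(4),P[s].min(0).round(4),P[s].max(0).round(4))
for k,r in((('side',c),(165,290,130,230)),(('top',d),(220,310,140,220))):
    Q=cloud(k[1]);h=cv2.cvtColor(k[1]['color'],cv2.COLOR_RGB2HSV);roi=np.zeros((480,640),bool);roi[r[0]:r[1],r[2]:r[3]]=1
    q=Q[roi&(h[...,1]<60)&(h[...,2]>120)&(abs(Q[...,2]-.170)<.008)];print(k[0],cv2.minAreaRect(q[:,:2].astype(np.float32)*1000))
print(read_state()['force'],read_state()['tool_pos'])
E
```

```text
button [ 0.0414 -0.001   0.1735] [ 0.0218 -0.0216  0.165 ] [0.062  0.0202 0.1835]
flap [-0.0439 -0.0009  0.1765] [-0.0809 -0.0282  0.1675] [-0.0121  0.0277  0.1846]
side ((481.76654052734375, 298.70904541015625), (154.24688720703125, 102.35250091552734), 11.075233459472656)
top ((485.16119384765625, 301.51165771484375), (152.62945556640625, 103.07000732421875), 11.125880241394043)
[-0.45698632  0.61947903  0.43167728] [0.31814941 0.47426953 0.30110736]
```

View pics/z4.png

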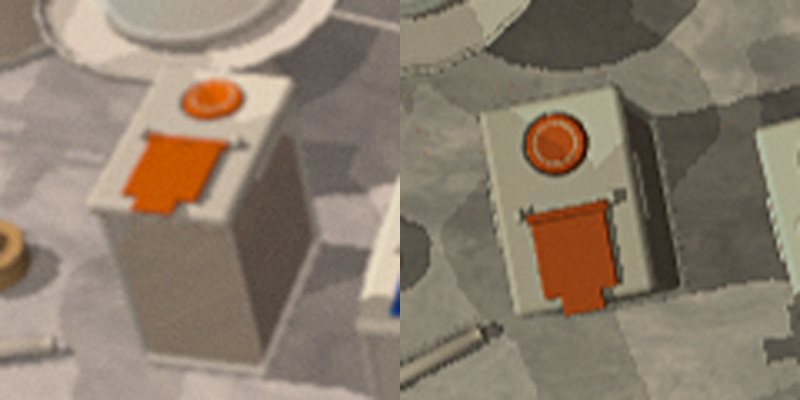

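The flap is flat at 0.1765 m and the button is down at 0.1735 m. The bin hasn't moved and the hand is clear.

```bash
python3 -c "
from h import *
print(workorder.job_done())"
```

```text
the job is handed in; nothing more can be done
None
```

The oats container is sealed: its flap is fully shut, its button is pressed all the way down, the container has not measurably moved, and the hand is clear; I handed the job in about 10 s into the 42 s limit.

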